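# Unstack the gift set onto its display stands and close the canister's shell

### The arm

A 7-joint arm with a two-finger parallel gripper is mounted at the origin on the work surface. World frame = base frame: x ahead of the robot, y to its left, z up, the work surface at z = 0. Lengths are in m, angles in rad, forces in N, time in s.
With the tool pointing down it reaches from about 0.4 to 0.85 m from the base axis. Payload 4.5 kg.
Tool frame: the origin (TCP) lies between the finger pads; the fingertips stand 19 mm ahead of it and the grasp point (between the pads) is the TCP (r.tips_ahead is the distance from the TCP to the fingertips, in m); z points along the fingers, y is the line along which they close (so a half turn about z gives the same grasp; the last joint's range is limited). The gripper opens to 88 mm and grips with 3 to 60 N. Pads are 18 mm wide; open, the fingers measure 123 mm over their backs; the gripper's body (75 mm by 187 mm) begins 45 mm behind the grasp point.
Start: joints at [1.146, 0.689, -0.195, 1.565, 0.157, 0.902, -0.215], TCP at [0.277, -0.56, 0.258] pointing down, gripper open.
Joint ranges: [-3.01, 3.01], [-0.46, 2.08], [-1.47, 1.51], [0.13, 2.56], [-1, 4.14], [0.04, 2.09], [-2.66, 2.66]. Speed limits (rad/s): [2.57, 2.57, 3.14, 3.14, 3.14, 3.14, 3.14].

### API

Orientations are given as a unit quaternion [x, y, z, w].
In Python, from plant import r, cams, models gives the robot as it stands. The module is installed in compiled form; this text tells all that it offers.
- The arm moves only by the tool jog_arm, never from a script. Its arguments are lists of equal length, an entry for each row: "turn": the turn, a rotation vector about the tool's x, y, z in rad, a list of three; "translation": the shift along the tool's x, y, z in m, a list of three; "grip": the closure, from 0 (fully open) to 1 (shut). In form: {"turn": [[ax, ay, az], ...], "translation": [[tx, ty, tz], ...], "grip": [grip, ...]}. A call has 1 to 20 rows; each row is the pose to reach, as a shift and turn from the pose commanded when the call began, along the tool's axes at that moment; what a row does not reach only later rows make up. A row lasts 1/8 s, in which the tool goes at most 62.5 mm and 10.7 degrees, less where a joint would pass 70% of its speed; a pose out of reach is approached as far as the arm can. A call with a gripper value outside its range is refused whole. The fingers move at their own pace and stop on an object; "force" is the grip in N (left out, the last holds). Time passes only in rows, so rows that repeat a pose let the fingers close. It gives the time, the measured TCP pose, the force, the opening and the grip force at its end, in the units of the state.
- r.get_state(): the state, without advancing time (a new reading comes with each control period).
- cams.snapshot(name): name is "scene" or "side" or "wrist"; returns the picture (384x512x3 uint8, red, green, blue); there is no depth.
- cams.camera_params(name): a dict with "fx", "fy", "cx", "cy" (pixels), "eye" and "orientation" of the camera in the world. Camera axes: x right, y up, looking along -z (the intrinsics and any distortion apply to the point x, -y, -z); pixel columns grow to the right and rows downward; lengths in m; the calibration is good to about 2 mm. The wrist camera is an equidistant fisheye: a pixel r from the principal point sees the ray r / f radians off the axis. A picture is of the moment at which its call begins: read the wrist's pose just before it. camera_params takes no time and is no camera call; for the wrist camera it gives the pose at the moment of the call.
- r.finish_job(): hands the job in; it is judged then, once.
Trained networks look in the newest picture that a camera, given by its name, has taken for a name from the list of things; names that differ only in an ending like _2 or _b are one class to them, and where a whole thing is asked for, a point or a joint stands for the part that bears it (a point fixed in the world has none). Each returns a list of dicts, best first, with "p" (0 to 1); they miss things now and then, are a little off and sometimes report something else, mostly with a low value. They report only what shows in the picture. A call takes as long as a camera call. They do not tell look-alikes from the thing itself.
- models.find_in(camera, name): "position" ([x, y, z] in m, in world coordinates, good to about 4 mm: the middle of the surface that is visible of it).
- models.masks_of(camera, name): "pixels" (384x512 bool, what is visible of it).
- models.place_of(camera, name): "position" ([x, y, z] in m, in world coordinates, good to about 4 mm: a listed point, or the origin of a listed thing).
The state is a dict: "clock": time; "q": joint angles; "qd": joint speeds; "joint_torque": joint torques, N m; "tool_pos": TCP position; "eef_rot": TCP orientation; "contact_force": force on the tool from outside, world axes, zero at the start; "moment": the same for the moment, N m; "opening": opening from 0.0 (shut) to 1.0 (fully open); "finger_force": force on a finger pad.
Only numpy, scipy, OpenCV 4.12 (cv2) and the standard library are available. Lean on these libraries where they do the work, as an engineer would, in place of code of your own. Each camera call takes 0.05 s, during which the arm holds its last target. There are 200 camera calls.

### The job

Take the stack of wooden gift ware apart and lay it out for display: stand the small canister in the middle of the round stand and close the hollow round shell over it so that its rim sits flat on the stand, and put the square box on the square stand and the long box on the long stand, each centred and lined up with its stand. Set everything down gently, upright and without dropping it, and leave the thread spool, the tape roll and the glue bottle where they are.

Things in the scene. Friction and masses are not known exactly. Their poses are not given: they have to be found in the camera images.
- canister_c (a point): small closed round wooden canister, 34 mm diameter, 44 mm tall, upright; the thing on top of the stack. Point at its centre, half-way up; z is its upright axis.
- shell_c (a point): round hollow wooden outer shell that fits over the small canister: 56 mm outer diameter, 60 mm tall, mouth down, flat closed top 5 mm thick, bore 48 mm wide and 55 mm deep. It starts mouth down on the square box, under the canister, which stands on its flat top. Point at its centre, half-way up; z points up, out of the closed top.
- squarebox_c (a point): square lidded wooden gift box (lid fixed on), 64 x 64 mm, 38 mm tall; it starts across the middle of the long box, under the shell, turned by up to 15 degrees against it. Point at its centre, half-way up; x and y are square to its sides, z up.
- longbox_c (a point): long low wooden gift box (lid fixed on), 140 mm along its x by 54 mm along its y, 30 mm tall, with a small brass clasp on one end; the bottom of the stack, standing on the table. Point at its centre, half-way up.
- roundstand_top (a point): round wooden display stand fixed on the table, a flat disc of 100 mm diameter, 12 mm thick. Point at the middle of its top face, 12 mm above the table.
- squarestand_top (a point): square wooden display stand fixed on the table, 96 x 96 mm, 12 mm thick, flat. Point at the middle of its top face; x and y square to its sides.
- longstand_top (a point): long wooden display stand fixed on the table, 164 mm along its x by 78 mm along its y, 12 mm thick, flat. Point at the middle of its top face.
- spool_c (a point): bystander: loose thread spool, 38 mm diameter, 40 mm tall, grey thread between white ends, standing on the table. Point at its centre.
- tape_c (a point): bystander: loose roll of clear tape lying flat, 54 mm diameter, 20 mm high. Point at its centre.
- glue_c (a point): bystander: loose yellow glue bottle with black cap, 34 mm diameter, 80 mm tall, standing. Point at its centre, half-way up.
Not all that is in view belongs to the job. What is shaped like the part that bears roundstand_top but grey or pink is not meant. Leave any turquoise look-alike of the part that bears longbox_c alone.

How it is judged:
At the end, for the whole second after the job is handed in: Canister upright on the round stand with the shell mouth down over it, rim on that stand; square box on the square stand, long box on the long stand; each upright, at rest, within 15 mm of its stand's middle and 4 mm of its resting height, boxes aligned with their stands within 0.2 rad (horizontal distance between each of canister_c, shell_c and roundstand_top below 0.015 m and height (world z) of canister_c between 0.03 and 0.038 m and angle between each of canister_c, shell_c, squarebox_c, longbox_c's own z axis and vertical below 0.1 rad and linear speed of each of canister, shell, squarebox, longbox below 0.02 m/s and height (world z) of shell_c between 0.038 and 0.046 m and horizontal distance between squarebox_c and squarestand_top below 0.015 m and height (world z) of squarebox_c between 0.027 and 0.035 m and horizontal distance between longbox_c and longstand_top below 0.015 m and height (world z) of longbox_c between 0.023 and 0.031 m and angle between the x axis of longbox_c and the x axis of longstand_top, either way round below 0.2 rad and (angle between the x axis of squarebox_c and the x axis of squarestand_top, either way round below 0.2 rad or angle between the x axis of squarebox_c and the y axis of squarestand_top, either way round below 0.2 rad)); the robot touches nothing.
It fails at once if a piece of the stack is dropped or thrown (faster than 0.8 m/s with no finger touching it) ((linear speed of canister above 0.8 m/s and contact force between canister and the fingers below 0.05 N) or (linear speed of shell above 0.8 m/s and contact force between shell and the fingers below 0.05 N) or (linear speed of squarebox above 0.8 m/s and contact force between squarebox and the fingers below 0.05 N) or (linear speed of longbox above 0.8 m/s and contact force between longbox and the fingers below 0.05 N)).
It fails at once if the spool, the tape roll or the glue bottle is moved by more than 25 mm (distance of any of spool_c, tape_c, glue_c from where it was at the start of the episode above 0.025 m).
It also fails if it takes over 112 s, if anything falls off the work surface, if the arm or the gripper's body presses on something with over 40 N, if the wrist force passes 120 N, or if a joint passes its speed limit or range.

## Working session

There is one attempt and no reset: what is moved stays moved. The work goes in short steps, Python scripts to look and compute and a tool call to move; the robot and the scene stay as the last step left them, time stands still between calls to the robot, and variables do not carry over. Pictures are saved under pics/ and viewed, at most 14 in all, crops included, and the job is handed in when it is done.

Besides the shell and the picture viewer there is one more tool, called after ">>>" as a command line: name --argument value ..., lists and objects as JSON in quotes. jog_arm: Moves the arm, as the interface text tells. Its arguments: {"type":"object","properties":{"turn":{"type":"array"},"translation":{"type":"array"},"grip":{"type":"array"},"force":{"type":"number"}},"required":["turn","translation","grip"]}

```bash
mkdir -p pics; python3 - <<'E'
from plant import r,cams,models
import cv2,numpy as np
s=r.get_state(); print(s['clock'],s['tool_pos'],s['eef_rot'],s['opening'])
for c in ('scene','side'):
    im=cams.snapshot(c); cv2.imwrite(f'pics/{c}0.png',im[:,:,::-1])
    p=cams.camera_params(c); print(c,{k:np.round(v,4).tolist() for k,v in p.items()})
    for n in ['canister_c','shell_c','squarebox_c','longbox_c','roundstand_top','squarestand_top','longstand_top','spool_c','tape_c','glue_c']:
        print(n,[(round(d['p'],2),np.round(d['position'],3).tolist()) for d in models.place_of(c,n)])
print(r.get_state()['clock'])
E
```

```text
0.0 [ 0.2764729  -0.55984877  0.25690553] [ 9.73795831e-01  2.27422109e-01 -2.84666155e-04 -8.85184579e-04] 1.002169846347717
scene {'fx': 382.6789, 'fy': 382.6789, 'cx': 258.2867, 'cy': 194.6053, 'eye': [0.9964, 0.1655, 1.0669], 'orientation': [0.1631, 0.2052, 0.7633, 0.5905]}
canister_c [(0.65, [0.43, 0.282, 0.151])]
shell_c [(0.76, [0.434, 0.284, 0.096])]
squarebox_c [(0.78, [0.437, 0.286, 0.054])]
longbox_c [(0.77, [0.431, 0.286, 0.01]), (0.73, [0.237, 0.288, 0.016])]
roundstand_top [(0.8, [0.382, -0.133, 0.009]), (0.68, [0.411, -0.284, 0.01]), (0.6, [0.27, -0.239, 0.013])]
squarestand_top [(0.56, [0.649, 0.142, 0.013])]
longstand_top [(0.97, [0.667, -0.134, 0.014])]
spool_c [(0.44, [0.409, 0.002, 0.02])]
tape_c [(0.47, [0.546, 0.007, 0.012])]
glue_c [(0.55, [0.62, 0.357, 0.04])]
side {'fx': 461.8582, 'fy': 461.8582, 'cx': 251.7504, 'cy': 186.8584, 'eye': [-0.2167, 0.7064, 0.7235], 'orientation': [-0.1785, 0.4388, 0.8169, -0.329]}
canister_c [(0.76, [0.427, 0.284, 0.148]), (0.52, [0.542, 0.003, 0.01])]
shell_c [(0.97, [0.425, 0.289, 0.097])]
squarebox_c [(0.84, [0.433, 0.285, 0.047])]
longbox_c [(0.95, [0.237, 0.289, 0.015]), (0.88, [0.432, 0.285, 0.012])]
roundstand_top [(0.87, [0.383, -0.132, 0.011]), (0.59, [0.412, -0.28, 0.011]), (0.58, [0.269, -0.24, 0.01])]
squarestand_top [(0.77, [0.641, 0.142, 0.015])]
longstand_top [(0.81, [0.664, -0.14, 0.014])]
spool_c [(0.55, [0.412, 0.001, 0.021])]
tape_c [(0.74, [0.54, 0.005, 0.008]), (0.58, [0.41, 0.004, 0.018])]
glue_c [(0.96, [0.627, 0.361, 0.04]), (0.29, [0.437, 0.288, 0.013])]
1.1
```

View pics/scene0.png

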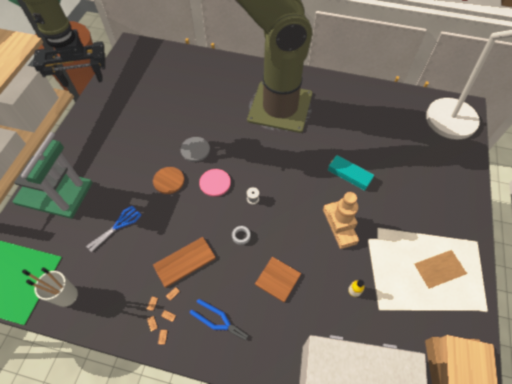

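View pics/side0.png

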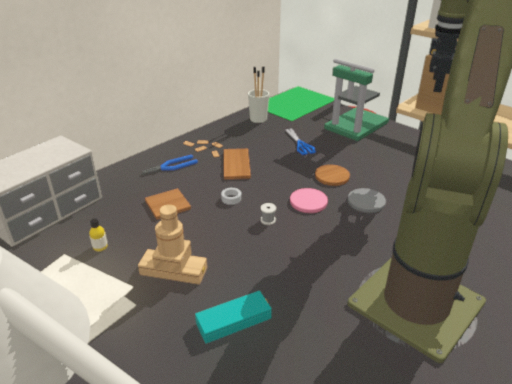

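The scene view shows the stack at about (345,215). The turquoise look-alike is at (351,172), the wooden round stand at (168,180), the pink one at (215,183) and the grey one at (195,148). The long stand is at (185,262), the square stand at (278,279), and the bystanders are at (253,195), (241,235) and (357,288). Next I'll fit precise poses from the masks.

```bash
cat > h.py <<'E'
from plant import r,cams,models
import cv2,numpy as np
from scipy.spatial.transform import Rotation as R
from scipy.optimize import minimize
S=4
def project(p,cam,P):
    c=(R.from_quat(p['orientation']).inv().apply(np.asarray(P)-p['eye']))*[1,-1,-1]
    if cam=='wrist':
        rr=np.hypot(c[:,0],c[:,1])+1e-12; th=np.arctan2(rr,c[:,2])
        xy=c[:,:2]/rr[:,None]*th[:,None]
    else: xy=c[:,:2]/c[:,2:]
    return xy*[p['fx'],p['fy']]+[p['cx'],p['cy']]
def prism(x,y,yaw,dims,z0,z1):
    if len(dims)==1:
        a=np.linspace(0,2*np.pi,48,endpoint=False); b=np.c_[np.cos(a),np.sin(a)]*dims[0]/2
    else:
        # edges subdivided, so that fisheye edges bend properly
        q=np.array([[1,1],[-1,1],[-1,-1],[1,-1]])*np.array(dims)/2
        b=np.vstack([q[i]+(q[(i+1)%4]-q[i])*t for i in range(4) for t in np.linspace(0,1,6)[:-1]])
    c,s=np.cos(yaw),np.sin(yaw); b=b@np.array([[c,s],[-s,c]])+[x,y]
    return np.vstack([np.c_[b,np.full(len(b),z)] for z in (z0,z1)])
def render(p,cam,P):
    uv=project(p,cam,P); h=cv2.convexHull(uv.astype(np.float32))
    im=np.zeros((384*S,512*S),np.uint8)
    cv2.fillPoly(im,[np.round(((h+0.5)*S-0.5)*16).astype(np.int32)],1,shift=4); return im>0
def up(m): return cv2.resize(m.astype(np.float32),None,fx=S,fy=S,interpolation=cv2.INTER_LINEAR)>0.5
def getmask(cam,name,near):
    """mask whose centroid is nearest to the projection of world point near"""
    p=cams.camera_params(cam); uv=project(p,cam,np.array([near]))[0]
    best=None
    for d in models.masks_of(cam,name):
        m=np.asarray(d['pixels']); 
        if not m.any(): continue
        e=np.hypot(*(np.argwhere(m).mean(0)[::-1]-uv))
        if best is None or e<best[0]: best=(e,m,d['p'])
    return best
def fit(views,dims,z0,z1,x0):
    """views: list of (cam,params,mask,occ)"""
    V=[(c,p,up(m),~up(o) if o is not None else None) for c,p,m,o in views]
    def cost(v):
        t=0
        for c,p,m,n in V:
            a=render(p,c,prism(v[0]/100,v[1]/100,v[2] if len(dims)>1 else 0,dims,z0,z1))
            if n is not None: a=a&n; mm=m&n
            else: mm=m
            t+=(a^mm).sum()/max(1,mm.sum())
        return t
    best=None
    for yaw in (np.linspace(-1.5,1.4,8) if len(dims)>1 and x0[2] is None else [x0[2] or 0]):
        s0=np.array([x0[0]*100,x0[1]*100,yaw]); n=3 if len(dims)>1 else 2
        f=lambda v: cost(np.r_[v,0] if n==2 else v)
        sim=np.vstack([s0[:n]]+[s0[:n]+d for d in (np.diag([1,1,.25])[:n,:n])])
        o=minimize(f,s0[:n],method='Nelder-Mead',options=dict(initial_simplex=sim,xatol=.01,fatol=1e-4,maxiter=120))
        if best is None or o.fun<best.fun: best=o
    return best.x*([.01,.01,1][:len(best.x)]),best.fun/len(V)
E
cat > m1.py <<'E'
from h import *
st={'canister_c':(.43,.284,.15),'shell_c':(.432,.286,.098),'squarebox_c':(.434,.286,.049),'longbox_c':(.432,.286,.015)}
ot={'roundstand_top':(.411,-.283,.006),'squarestand_top':(.645,.142,.006),'longstand_top':(.666,-.137,.006)}
M={};P={}
for c in ('scene','side'):
    cams.snapshot(c); P[c]=cams.camera_params(c)
    for n,q in {**st,**ot}.items():
        g=getmask(c,n,q); M[c,n]=g[1] if g and g[0]<15 else None
        print(c,n,g and (round(g[0],1),round(g[2],2),g[1].sum()))
D={'canister_c':((.034,),.128,.172),'shell_c':((.056,),.068,.128),'squarebox_c':((.064,.064),.03,.068),'longbox_c':((.14,.054),0,.03),
'roundstand_top':((.1,),0,.012),'squarestand_top':((.096,.096),0,.012),'longstand_top':((.164,.078),0,.012)}
for n,q in {**st,**ot}.items():
    for cs in (('scene',),('side',),('scene','side')):
        v=[]
        for c in cs:
            if M[c,n] is None: continue
            occ=np.zeros((384,512),bool)
            if n in st:
                for k in st:
                    if k!=n and M[c,k] is not None: occ|=M[c,k]
            v.append((c,P[c],M[c,n],occ))
        if v:
            o=fit(v,*D[n],(q[0],q[1],None)); print(n,cs,np.round(o[0],4),round(o[1],3))
E
python3 m1.py
```

```text
scene canister_c (np.float64(0.2), 0.69, np.int64(236))
scene shell_c (np.float64(3.5), 0.91, np.int64(297))
scene squarebox_c (np.float64(4.6), 0.67, np.int64(309))
scene longbox_c (np.float64(7.9), 0.7, np.int64(386))
scene roundstand_top (np.float64(0.5), 0.61, np.int64(661))
scene squarestand_top (np.float64(1.4), 0.73, np.int64(1170))
scene longstand_top (np.float64(0.3), 0.71, np.int64(1525))
side canister_c (np.float64(0.6), 0.87, np.int64(396))
side shell_c (np.float64(2.2), 0.84, np.int64(764))
side squarebox_c (np.float64(4.4), 0.85, np.int64(676))
side longbox_c (np.float64(2.2), 0.57, np.int64(1170))
side roundstand_top (np.float64(1.7), 0.75, np.int64(567))
side squarestand_top (np.float64(2.6), 0.83, np.int64(670))
side longstand_top (np.float64(1.0), 0.82, np.int64(781))
canister_c ('scene',) [0.4294 0.2833] 0.053
canister_c ('side',) [0.43  0.284] 0.039
canister_c ('scene', 'side') [0.4298 0.2836] 0.051
shell_c ('scene',) [0.4443 0.2842] 0.053
shell_c ('side',) [0.4315 0.286 ] 0.016
shell_c ('scene', 'side') [0.4347 0.2841] 0.061
squarebox_c ('scene',) [0.4327 0.2841 0.5273] 0.068
squarebox_c ('side',) [0.436  0.2851 2.1193] 0.012
squarebox_c ('scene', 'side') [ 0.4345  0.2848 -1.0159] 0.049
longbox_c ('scene',) [0.4309 0.2887 0.4737] 0.216
longbox_c ('side',) [0.4368 0.2858 0.5371] 0.062
longbox_c ('scene', 'side') [0.4344 0.2872 0.5198] 0.169
roundstand_top ('scene',) [ 0.412 -0.282] 0.047
roundstand_top ('side',) [ 0.4176 -0.2839] 0.078
roundstand_top ('scene', 'side') [ 0.4139 -0.2827] 0.082
squarestand_top ('scene',) [ 0.6468  0.14   -0.3392] 0.033
squarestand_top ('side',) [ 0.6523  0.1361 -0.346 ] 0.356
squarestand_top ('scene', 'side') [0.6473 0.139  1.2379] 0.211
longstand_top ('scene',) [ 0.6645 -0.1358  2.4064] 0.04
longstand_top ('side',) [ 0.6691 -0.1366 -0.743 ] 0.042
longstand_top ('scene', 'side') [ 0.6665 -0.1351 -0.7429] 0.06
```

```bash
cat > plan.py <<'E'
import sys
from h import *
s=r.get_state(); T=R.from_quat(s['eef_rot']); p=np.array(s['tool_pos'])
z=T.as_matrix(); psi=np.arctan2(z[1,0],z[0,0])
print('t',round(s['clock'],2),'p',p.round(4),'psi',round(psi,3),'open',round(s['opening'],3),'F',np.round(s['contact_force'],1),'q',np.round(s['q'],2))
for a in sys.argv[1:]:
    x,y,zz,ps=map(float,a.split(','))
    G=R.from_matrix(np.array([[np.cos(ps),np.sin(ps),0],[np.sin(ps),-np.cos(ps),0],[0,0,-1]]))
    rv=(T.inv()*G).as_rotvec()
    print(a,'turn',rv.round(3).tolist(),'trans',T.inv().apply(np.array([x,y,zz])-p).round(4).tolist())
E
python3 plan.py .5,-.3,.3,1.1 .5,.1,.3,1.8 .43,.2836,.27,2.15
```

```text
t 1.9 p [ 0.2768 -0.5604  0.2578] psi 0.459 open 0.998 F [-0.2  0.1  0.3] q [ 1.15  0.69 -0.19  1.57  0.16  0.9  -0.22]
.5,-.3,.3,1.1 turn [0.0, 0.0, -0.641] trans [0.3154, -0.1346, -0.0422]
.5,.1,.3,1.8 turn [0.0, 0.0, -1.341] trans [0.4926, -0.4932, -0.0423]
.43,.2836,.27,2.15 turn [0.0, 0.0, -1.691] trans [0.5111, -0.6889, -0.0123]
```

>>> jog_arm --turn '[[0,0,-0.64],[0,0,-0.64],[0,0,-0.64],[0,0,-0.64],[0,0,-0.64],[0,0,-0.64],[0,0,-1.34],[0,0,-1.34],[0,0,-1.34],[0,0,-1.34],[0,0,-1.34],[0,0,-1.34],[0,0,-1.34],[0,0,-1.69],[0,0,-1.69],[0,0,-1.69],[0,0,-1.69],[0,0,-1.69],[0,0,-1.69]]' --translation '[[0.315,-0.135,-0.042],[0.315,-0.135,-0.042],[0.315,-0.135,-0.042],[0.315,-0.135,-0.042],[0.315,-0.135,-0.042],[0.315,-0.135,-0.042],[0.493,-0.493,-0.042],[0.493,-0.493,-0.042],[0.493,-0.493,-0.042],[0.493,-0.493,-0.042],[0.493,-0.493,-0.042],[0.493,-0.493,-0.042],[0.493,-0.493,-0.042],[0.511,-0.689,-0.012],[0.511,-0.689,-0.012],[0.511,-0.689,-0.012],[0.511,-0.689,-0.012],[0.511,-0.689,-0.012],[0.511,-0.689,-0.012]]' --grip '[0,0,0,0,0,0,0,0,0,0,0,0,0,0,0,0,0,0,0]'

```text
clock: 4.28
tool_pos: [0.431, 0.2817, 0.2697]
eef_rot: [0.478, 0.879, -0.001, 0.001]
contact_force: [0.3, -1.0, -0.1]
opening: 1.003
finger_force: 0.0
```

```bash
python3 plan.py .43,.2836,.153,2.15; python3 - <<'E'
from h import *
im=cams.snapshot('wrist'); cv2.imwrite('pics/w1.png',im[:,:,::-1])
p=cams.camera_params('wrist'); print(p)
print(project(p,'wrist',[[.43,.2836,.172],[.434,.285,.03]]))
E
```

```text
t 4.28 p [0.431  0.2817 0.2697] psi 2.146 open 1.003 F [ 0.3 -1.  -0.1] q [-0.28  0.59 -0.63  1.87  0.45  0.84 -0.56]
.43,.2836,.153,2.15 turn [-0.0, 0.002, -0.004] trans [0.0024, 0.0003, 0.1166]
{'fx': 297.3186396354542, 'fy': 297.3186396354542, 'cx': 256.199257019977, 'cy': 192.516611223844, 'eye': array([0.38615264, 0.34853942, 0.39766253]), 'orientation': array([-0.15005167, -0.04474674,  0.27947565,  0.9472991 ])}
[[257.89307702 198.36890922]
 [260.43644015 162.21281549]]
```

View pics/w1.png

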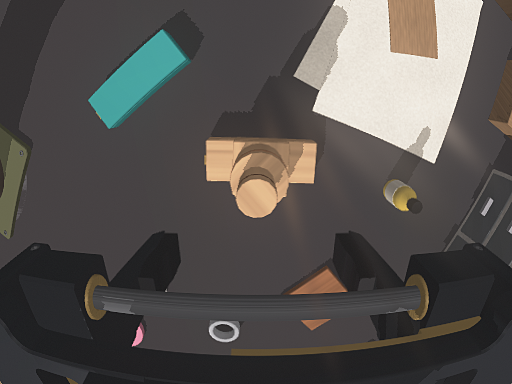

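The wrist view shows the canister top at about (257,190), the shell under it, the long box from (207,160) to (315,160) and the glue at (402,195). I'll fit the stack in the wrist view.

```bash
cat > m2.py <<'E'
from h import *
import sys
D={'canister_c':((.034,),.128,.172,(.43,.284)),'shell_c':((.056,),.068,.128,(.432,.286)),'squarebox_c':((.064,.064),.03,.068,(.434,.286)),'longbox_c':((.14,.054),0,.03,(.432,.286)),
'roundstand_top':((.1,),0,.012,(.412,-.283)),'squarestand_top':((.096,.096),0,.012,(.647,.139)),'longstand_top':((.164,.078),0,.012,(.6655,-.136))}
names=sys.argv[1].split(','); cl=sys.argv[2].split(',')
M={};P={}
for c in cl:
    P[c]=cams.camera_params(c); cams.snapshot(c)
    for n in names:
        g=getmask(c,n,(*D[n][3],(D[n][1]+D[n][2])/2)); M[c,n]=g[1] if g and g[0]<40 else np.zeros((384,512),bool)
        print(c,n,g and (round(g[0],1),round(g[2],2),g[1].sum()))
for n in names:
    v=[(c,P[c],M[c,n],np.any([M[c,k] for k in names if k!=n] or [np.zeros((384,512),bool)],axis=0)) for c in cl if M[c,n].any()]
    if v:
        o=fit(v,D[n][0],D[n][1],D[n][2],(*D[n][3],None)); print(n,np.round(o[0],4),round(o[1],3))
E
python3 m2.py canister_c,shell_c,squarebox_c,longbox_c wrist
```

```text
wrist canister_c (np.float64(3.0), 0.59, np.int64(1701))
wrist shell_c (np.float64(8.0), 0.95, np.int64(1766))
wrist squarebox_c (np.float64(19.8), 0.89, np.int64(634))
wrist longbox_c (np.float64(1.0), 0.66, np.int64(2387))
canister_c [0.429  0.2834] 0.008
shell_c [0.4304 0.2864] 0.026
squarebox_c [0.4332 0.2835 0.5372] 0.073
longbox_c [0.4335 0.2857 0.549 ] 0.061
```

>>> jog_arm --turn '[[0,0,0],[0,0,0],[0,0,0],[0,0,0],[0,0,0],[0,0,0],[0,0,0],[0,0,0],[0,0,0],[0,0,0],[0,0,0],[0,0,0],[0,0,0],[0,0,0],[0,0,0]]' --translation '[[0.001,0,0.04],[0.002,0,0.075],[0.002,0,0.1],[0.002,0,0.113],[0.002,0,0.117],[0.002,0,0.117],[0.002,0,0.117],[0.002,0,0.117],[0.002,0,0.117],[0.002,0,0.117],[0.002,0,0.117],[0.002,0,0.117],[0.002,0,0.112],[0.002,0,0.09],[0.002,0,0.06]]' --grip '[0,0,0,0,0.2,0.4,0.5,0.6,0.7,0.8,0.8,0.8,0.8,0.8,0.8]' --force 15

```text
clock: 6.45
tool_pos: [0.4282, 0.285, 0.2099]
eef_rot: [0.476, 0.879, -0.001, -0.0]
contact_force: [-0.2, -0.6, 0.2]
opening: 0.38
finger_force: 15.0
```

```bash
python3 plan.py .43,.2836,.26,2.15 .52,.1,.26,1.8 .55,-.1,.26,1.4 .5,-.2,.26,1.1 .412,-.283,.2,.97 .412,-.283,.1,.97
```

```text
t 6.45 p [0.4282 0.285  0.2099] psi 2.149 open 0.38 F [-0.2 -0.6  0.2] q [-0.33  0.67 -0.57  1.93  0.54  0.7  -0.65]
.43,.2836,.26,2.15 turn [-0.002, 0.0, -0.001] trans [-0.0021, 0.0007, -0.0501]
.52,.1,.26,1.8 turn [-0.002, 0.0, 0.349] trans [-0.2051, -0.0244, -0.0501]
.55,-.1,.26,1.4 turn [-0.002, 0.001, 0.749] trans [-0.3889, -0.1086, -0.0499]
.5,-.2,.26,1.1 turn [-0.002, 0.001, 1.049] trans [-0.4453, -0.2051, -0.0497]
.412,-.283,.2,.97 turn [-0.002, 0.001, 1.179] trans [-0.4667, -0.324, 0.0106]
.412,-.283,.1,.97 turn [-0.002, 0.001, 1.179] trans [-0.4667, -0.3238, 0.1106]
```

>>> jog_arm --turn '[[0,0,0],[0,0,0.1],[0,0,0.2],[0,0,0.35],[0,0,0.45],[0,0,0.55],[0,0,0.65],[0,0,0.75],[0,0,0.85],[0,0,0.95],[0,0,1.05],[0,0,1.1],[0,0,1.15],[0,0,1.18],[0,0,1.18],[0,0,1.18]]' --translation '[[0,0,-0.03],[-0.05,-0.006,-0.05],[-0.1,-0.012,-0.05],[-0.15,-0.018,-0.05],[-0.205,-0.025,-0.05],[-0.25,-0.045,-0.05],[-0.3,-0.068,-0.05],[-0.345,-0.09,-0.05],[-0.389,-0.11,-0.05],[-0.415,-0.155,-0.05],[-0.445,-0.205,-0.05],[-0.455,-0.25,-0.04],[-0.463,-0.295,-0.03],[-0.467,-0.324,-0.02],[-0.467,-0.324,-0.01],[-0.467,-0.324,-0.01]]' --grip '[0.8,0.8,0.8,0.8,0.8,0.8,0.8,0.8,0.8,0.8,0.8,0.8,0.8,0.8,0.8,0.8]'

```text
clock: 8.45
tool_pos: [0.4132, -0.2817, 0.2193]
eef_rot: [0.885, 0.466, 0.0, -0.001]
contact_force: [0.1, 0.6, -0.1]
opening: 0.38
finger_force: 15.0
```

```bash
sed -i "s/P\[c\]=cams.camera_params(c); cams.snapshot(c)/P[c]=cams.camera_params(c); cv2.imwrite(f'pics\/{c}_last.png',cams.snapshot(c)[:,:,::-1])/" m2.py; python3 m2.py roundstand_top wrist; python3 plan.py .412,-.283,.1,.97 .412,-.283,.037,.97
```

```text
wrist roundstand_top (np.float64(1.5), 0.57, np.int64(5638))
roundstand_top [ 0.4112 -0.2818] 0.017
t 8.55 p [ 0.414  -0.2816  0.22  ] psi 0.972 open 0.378 F [-0.9  0.2 -0.8] q [ 0.71  0.6  -0.32  1.97  0.31  0.62 -0.41]
.412,-.283,.1,.97 turn [0.001, -0.001, 0.002] trans [-0.0025, -0.001, 0.12]
.412,-.283,.037,.97 turn [0.001, -0.001, 0.002] trans [-0.0026, -0.001, 0.1829]
```

View pics/wrist_last.png

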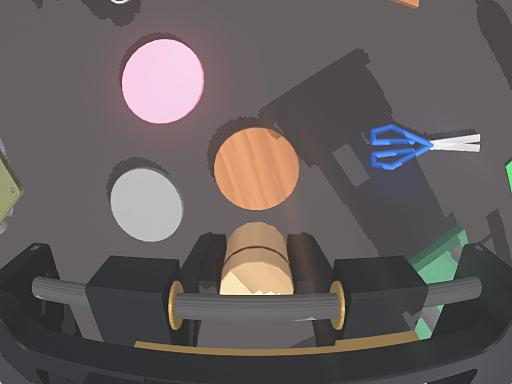

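>>> jog_arm --turn '[[0,0,0],[0,0,0],[0,0,0],[0,0,0],[0,0,0],[0,0,0],[0,0,0],[0,0,0],[0,0,0]]' --translation '[[-0.002,0,0.04],[-0.002,0,0.08],[-0.002,0,0.12],[-0.002,0,0.15],[-0.002,0,0.17],[-0.002,0,0.178],[-0.002,0,0.181],[-0.002,0,0.183],[-0.002,0,0.183]]' --grip '[0.8,0.8,0.8,0.8,0.8,0.8,0.8,0.8,0.8]'

```text
clock: 9.68
tool_pos: [0.4117, -0.2847, 0.0373]
eef_rot: [0.885, 0.466, 0.0, 0.0]
contact_force: [-0.7, 0.8, -0.2]
opening: 0.379
finger_force: 15.0
```

>>> jog_arm --turn '[[0,0,0],[0,0,0],[0,0,0],[0,0,0],[0,0,0],[0,0,0],[0,0,0],[0,0,0],[0,0,0],[0,0,0],[0,0,0],[0,0,0],[0,0,0],[0,0,0]]' --translation '[[0.001,-0.001,0],[0.001,-0.001,0.001],[0.001,-0.001,0.001],[0.001,-0.001,0.001],[0.001,-0.001,0.001],[0.001,-0.001,0.001],[0.001,-0.001,0.001],[0.001,-0.001,0.001],[0.001,-0.001,0],[0.001,-0.001,-0.02],[0.001,-0.001,-0.06],[0.001,-0.001,-0.12],[0.001,-0.001,-0.18],[0.001,-0.001,-0.18]]' --grip '[0.8,0.8,0.8,0.55,0.5,0.4,0.3,0.2,0.1,0,0,0,0,0]'

```text
clock: 11.42
tool_pos: [0.4133, -0.2842, 0.2208]
eef_rot: [0.885, 0.465, 0.002, 0.004]
contact_force: [0.2, -0.3, -0.3]
opening: 1.005
finger_force: 0.0
```

```bash
sed -i "s/'canister_c':((.034,),.128,.172,(.43,.284))/'canister_c':((.034,),.012,.056,(.411,-.283))/" m2.py; python3 m2.py canister_c,roundstand_top wrist,scene,side;python3 m2.py shell_c,squarebox_c,longbox_c scene,side; python3 plan.py .5,-.2,.26,1.1 .55,-.1,.26,1.4 .52,.1,.26,1.8  .431,.286,.26,2.15  .431,.286,.1,2.15
```

```text
wrist canister_c None
wrist roundstand_top (np.float64(5.8), 0.82, np.int64(4499))
scene canister_c (np.float64(1.0), 0.51, np.int64(139))
scene roundstand_top (np.float64(2.1), 0.76, np.int64(484))
side canister_c (np.float64(0.9), 0.67, np.int64(201))
side roundstand_top (np.float64(1.4), 0.88, np.int64(456))
canister_c [ 0.4113 -0.284 ] 0.066
roundstand_top [ 0.4125 -0.2819] 0.187
scene shell_c (np.float64(1.1), 0.97, np.int64(493))
scene squarebox_c None
scene longbox_c (np.float64(1.0), 0.23, np.int64(316))
side shell_c (np.float64(0.7), 0.84, np.int64(937))
side squarebox_c (np.float64(4.1), 0.59, np.int64(633))
side longbox_c (np.float64(2.2), 0.6, np.int64(1075))
shell_c [0.4308 0.2862] 0.035
squarebox_c [ 0.4363  0.2844 -1.0056] 0.041
longbox_c [ 0.4338  0.2878 -2.668 ] 0.854
t 12.28 p [ 0.4111 -0.2831  0.2167] psi 0.969 open 1.0 F [-0.2  0.1 -0.4] q [ 0.73  0.6  -0.34  1.98  0.34  0.61 -0.44]
.5,-.2,.26,1.1 turn [0.0, 0.0, -0.131] trans [0.1188, 0.0262, -0.0433]
.55,-.1,.26,1.4 turn [0.0, 0.0, -0.431] trans [0.2295, 0.0108, -0.0433]
.52,.1,.26,1.8 turn [0.0, 0.0, -0.831] trans [0.3774, -0.1272, -0.0433]
.431,.286,.26,2.15 turn [0.0, 0.0, -1.181] trans [0.4803, -0.3059, -0.0433]
.431,.286,.1,2.15 turn [0.0, 0.0, -1.181] trans [0.4803, -0.3059, 0.1167]
```

Canister placed, within about 2 mm of the stand's middle. Shell next.

>>> jog_arm --turn '[[0,0,-0.13],[0,0,-0.13],[0,0,-0.43],[0,0,-0.43],[0,0,-0.83],[0,0,-0.83],[0,0,-0.83],[0,0,-1.18],[0,0,-1.18],[0,0,-1.18],[0,0,-1.18],[0,0,-1.18],[0,0,-1.18],[0,0,-1.18]]' --translation '[[0.119,0.026,-0.043],[0.119,0.026,-0.043],[0.23,0.011,-0.043],[0.23,0.011,-0.043],[0.377,-0.127,-0.043],[0.377,-0.127,-0.043],[0.377,-0.127,-0.043],[0.48,-0.306,-0.043],[0.48,-0.306,-0.043],[0.48,-0.306,-0.043],[0.48,-0.306,-0.043],[0.48,-0.306,-0.043],[0.48,-0.306,-0.02],[0.48,-0.306,-0.01]]' --grip '[0,0,0,0,0,0,0,0,0,0,0,0,0,0]'

```text
clock: 14.02
tool_pos: [0.4312, 0.2837, 0.2256]
eef_rot: [0.477, 0.879, -0.001, 0.0]
contact_force: [0.3, 0.5, -0.4]
opening: 0.999
finger_force: 0.0
```

```bash
python3 m2.py shell_c,squarebox_c,longbox_c wrist; python3 plan.py .431,.286,.1,2.15
```

```text
wrist shell_c (np.float64(3.5), 0.57, np.int64(4098))
wrist squarebox_c (np.float64(21.1), 0.62, np.int64(1033))
wrist longbox_c (np.float64(2.0), 0.66, np.int64(2953))
shell_c [0.4295 0.2868] 0.021
squarebox_c [ 0.4329  0.2842 -1.0261] 0.071
longbox_c [ 0.4335  0.2856 -2.5912] 0.061
t 14.22 p [0.4312 0.2853 0.2269] psi 2.148 open 1.003 F [ 0.3  0.  -0.2] q [-0.3   0.65 -0.61  1.91  0.54  0.75 -0.64]
.431,.286,.1,2.15 turn [0.0, 0.0, -0.002] trans [0.0007, 0.0002, 0.1269]
```

>>> jog_arm --turn '[[0,0,0],[0,0,0],[0,0,0],[0,0,0],[0,0,0],[0,0,0],[0,0,0],[0,0,0],[0,0,0],[0,0,0],[0,0,0],[0,0,0],[0,0,0],[0,0,0],[0,0,0],[0,0,0],[0,0,0]]' --translation '[[0.001,0,0.045],[0.0015,0,0.085],[0.0015,0,0.11],[0.0015,0,0.122],[0.0015,0,0.127],[0.0015,0,0.127],[0.0015,0,0.127],[0.0015,0,0.127],[0.0015,0,0.127],[0.0015,0,0.127],[0.0015,0,0.127],[0.0015,0,0.124],[0.0015,0,0.11],[0.0015,0,0.08],[0.0015,0,0.04],[0.0015,0,0],[0.0015,0,-0.03]]' --grip '[0,0,0,0,0.1,0.2,0.3,0.4,0.5,0.6,0.6,0.6,0.6,0.6,0.6,0.6,0.6]' --force 15

```text
clock: 16.35
tool_pos: [0.4298, 0.2872, 0.2591]
eef_rot: [0.476, 0.879, 0.001, 0.0]
contact_force: [0.3, 0.4, -1.5]
opening: 0.635
finger_force: 15.1
```

```bash
python3 plan.py .52,.1,.26,1.8 .55,-.1,.26,1.4 .5,-.2,.26,1.1 .412,-.283,.2,.97 .412,-.283,.15,.97
```

```text
t 16.35 p [0.4298 0.2872 0.2591] psi 2.149 open 0.635 F [ 0.3  0.4 -1.5] q [-0.27  0.61 -0.65  1.87  0.49  0.82 -0.61]
.52,.1,.26,1.8 turn [0.001, -0.001, 0.349] trans [-0.2061, -0.0267, -0.001]
.55,-.1,.26,1.4 turn [0.001, -0.001, 0.749] trans [-0.3899, -0.1109, -0.0012]
.5,-.2,.26,1.1 turn [0.001, -0.001, 1.049] trans [-0.4463, -0.2075, -0.0013]
.412,-.283,.2,.97 turn [0.001, -0.001, 1.179] trans [-0.4678, -0.3266, 0.0585]
.412,-.283,.15,.97 turn [0.001, -0.001, 1.179] trans [-0.4678, -0.3266, 0.1085]
```

>>> jog_arm --turn '[[0,0,0.1],[0,0,0.2],[0,0,0.35],[0,0,0.45],[0,0,0.55],[0,0,0.65],[0,0,0.75],[0,0,0.85],[0,0,0.95],[0,0,1.05],[0,0,1.1],[0,0,1.15],[0,0,1.18],[0,0,1.18],[0,0,1.18],[0,0,1.18]]' --translation '[[-0.05,-0.006,0],[-0.1,-0.012,0],[-0.15,-0.018,0],[-0.205,-0.027,0],[-0.25,-0.045,0],[-0.3,-0.068,0],[-0.345,-0.09,0],[-0.389,-0.11,0],[-0.415,-0.155,0],[-0.446,-0.207,0],[-0.455,-0.25,0.01],[-0.463,-0.295,0.02],[-0.468,-0.326,0.04],[-0.468,-0.326,0.07],[-0.468,-0.326,0.08],[-0.468,-0.326,0.08]]' --grip '[0.6,0.6,0.6,0.6,0.6,0.6,0.6,0.6,0.6,0.6,0.6,0.6,0.6,0.6,0.6,0.6]'

```text
clock: 18.35
tool_pos: [0.4129, -0.2823, 0.1768]
eef_rot: [0.885, 0.466, 0.0, -0.0]
contact_force: [0.1, -0.5, -0.8]
opening: 0.633
finger_force: 15.1
```

```bash
sed -i "s/'shell_c':((.056,),.068,.128,(.432,.286))/'shell_c':((.056,),.145,.205,(.412,-.283))/" m2.py; python3 plan.py .4115,-.2825,.13,.97 .4115,-.2825,.044,.97; python3 m2.py canister_c,shell_c,roundstand_top scene,side; python3 m2.py canister_c,roundstand_top wrist;  python3 plan.py .4115,-.2825,.044,.97
```

```text
t 18.35 p [ 0.4129 -0.2823  0.1768] psi 0.97 open 0.633 F [ 0.1 -0.5 -0.8] q [ 0.7   0.67 -0.31  2.01  0.39  0.52 -0.49]
.4115,-.2825,.13,.97 turn [-0.001, -0.001, 0.0] trans [-0.001, -0.001, 0.0468]
.4115,-.2825,.044,.97 turn [-0.001, -0.001, 0.0] trans [-0.001, -0.001, 0.1328]
scene canister_c (np.float64(1.3), 0.61, np.int64(147))
scene shell_c (np.float64(2.2), 0.86, np.int64(320))
scene roundstand_top (np.float64(2.6), 0.68, np.int64(520))
side canister_c (np.float64(0.8), 0.77, np.int64(190))
side shell_c (np.float64(5.3), 0.8, np.int64(256))
side roundstand_top (np.float64(9.2), 0.63, np.int64(204))
canister_c [ 0.4139 -0.288 ] 109.563
shell_c [ 0.4146 -0.2813] 0.908
roundstand_top [ 0.449  -0.3286] 13.494
wrist canister_c (np.float64(1.5), 0.73, np.int64(939))
wrist roundstand_top (np.float64(11.6), 0.94, np.int64(4885))
canister_c [ 0.4138 -0.2722] 0.171
roundstand_top [ 0.4112 -0.2814] 0.297
t 18.9 p [ 0.4126 -0.283   0.1769] psi 0.969 open 0.63 F [ 0.2  0.4 -0.2] q [ 0.7   0.67 -0.3   2.01  0.39  0.52 -0.49]
.4115,-.2825,.044,.97 turn [0.0, 0.0, -0.001] trans [-0.0002, -0.0013, 0.1329]
```

>>> jog_arm --turn '[[0,0,0],[0,0,0],[0,0,0],[0,0,0],[0,0,0],[0,0,0],[0,0,0],[0,0,0]]' --translation '[[-0.001,-0.001,0.03],[-0.001,-0.001,0.06],[-0.001,-0.001,0.075],[-0.001,-0.001,0.083],[-0.001,-0.001,0.09],[-0.001,-0.001,0.095],[-0.001,-0.001,0.102],[-0.001,-0.001,0.11]]' --grip '[0.6,0.6,0.6,0.6,0.6,0.6,0.6,0.6]'

```text
clock: 19.9
tool_pos: [0.4114, -0.2834, 0.0665]
eef_rot: [0.885, 0.466, 0.0, 0.0]
contact_force: [-0.8, 0.8, 0.0]
opening: 0.637
finger_force: 15.1
```

```bash
python3 plan.py .4115,-.2825,.044,.97; python3 -c "
from h import *
im=cams.snapshot('side'); p=cams.camera_params('side'); u,v=project(p,'side',[[.411,-.283,.05]])[0].astype(int); print(u,v)
cv2.imwrite('pics/s2.png',cv2.resize(im[max(0,v-70):v+70,u-80:u+80,::-1],None,fx=4,fy=4,interpolation=2))"
```

```text
t 19.9 p [ 0.4114 -0.2834  0.0665] psi 0.969 open 0.637 F [-0.8  0.8  0. ] q [ 0.6   0.87 -0.14  2.07  0.49  0.23 -0.58]
.4115,-.2825,.044,.97 turn [0.001, -0.0, -0.001] trans [0.0008, -0.0004, 0.0225]
334 162
```

View pics/s2.png

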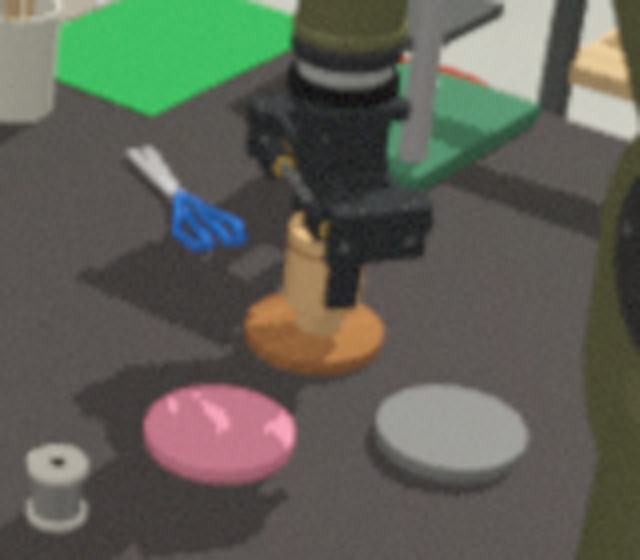

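The crop shows the shell half over the canister, centred on the wooden stand, with no contact force. I'll lower it the rest of the way and release.

>>> jog_arm --turn '[[0,0,0],[0,0,0],[0,0,0],[0,0,0],[0,0,0],[0,0,0]]' --translation '[[0,0,0.01],[0,0,0.018],[0,0,0.021],[0,0,0.0225],[0,0,0.0235],[0,0,0.0235]]' --grip '[0.6,0.6,0.6,0.6,0.6,0.6]'

```text
clock: 20.7
tool_pos: [0.411, -0.2831, 0.0443]
eef_rot: [0.885, 0.466, -0.0, 0.0]
contact_force: [-1.8, 1.6, 9.6]
opening: 0.638
finger_force: 15.1
```

Contact at the expected height (9.6 N). Releasing and retreating.

>>> jog_arm --turn '[[0,0,0],[0,0,0],[0,0,0],[0,0,0],[0,0,0],[0,0,0],[0,0,0],[0,0,0],[0,0,0],[0,0,0]]' --translation '[[0,0,-0.001],[0,0,-0.001],[0,0,-0.001],[0,0,-0.001],[0,0,-0.001],[0,0,-0.02],[0,0,-0.06],[0,0,-0.12],[0,0,-0.18],[0,0,-0.22]]' --grip '[0.34,0.28,0.2,0.1,0,0,0,0,0,0]'

```text
clock: 21.95
tool_pos: [0.4114, -0.2834, 0.2659]
eef_rot: [0.885, 0.466, 0.001, 0.001]
contact_force: [1.3, -0.1, -0.3]
opening: 1.001
finger_force: 0.0
```

```bash
sed -i "s/'shell_c':((.056,),.145,.205,/'shell_c':((.056,),.012,.072,/" m2.py; python3 m2.py shell_c,roundstand_top scene,side; python3 m2.py squarebox_c,longbox_c scene,side; python3 plan.py .5,-.2,.26,1.1 .55,-.1,.26,1.4 .52,.1,.26,1.8  .434,.285,.2,2.11
```

```text
scene shell_c (np.float64(1.0), 0.67, np.int64(390))
scene roundstand_top (np.float64(4.0), 0.81, np.int64(389))
side shell_c (np.float64(1.0), 0.78, np.int64(486))
side roundstand_top (np.float64(2.7), 0.84, np.int64(361))
shell_c [ 0.4118 -0.2826] 0.044
roundstand_top [ 0.4138 -0.2826] 0.128
scene squarebox_c (np.float64(10.4), 0.45, np.int64(417))
scene longbox_c (np.float64(8.1), 0.85, np.int64(399))
side squarebox_c (np.float64(0.9), 0.93, np.int64(1084))
side longbox_c (np.float64(76.6), 0.67, np.int64(2273))
squarebox_c [0.4867 0.3054 1.2936] 4.953
longbox_c [0.4332 0.2858 0.5368] 27.099
t 22.55 p [ 0.411  -0.283   0.2625] psi 0.969 open 1.0 F [-1.  -0.1  0.6] q [ 0.78  0.54 -0.41  1.92  0.31  0.74 -0.42]
.5,-.2,.26,1.1 turn [-0.001, -0.0, -0.131] trans [0.1188, 0.0264, 0.0025]
.55,-.1,.26,1.4 turn [-0.001, -0.0, -0.431] trans [0.2296, 0.011, 0.0025]
.52,.1,.26,1.8 turn [-0.001, -0.001, -0.831] trans [0.3775, -0.1269, 0.0027]
.434,.285,.2,2.11 turn [-0.001, -0.001, -1.141] trans [0.4813, -0.3024, 0.0629]
```

Shell placed and centred. Moving over the square box.

>>> jog_arm --turn '[[0,0,-0.13],[0,0,-0.13],[0,0,-0.43],[0,0,-0.43],[0,0,-0.83],[0,0,-0.83],[0,0,-0.83],[0,0,-1.14],[0,0,-1.14],[0,0,-1.14],[0,0,-1.14],[0,0,-1.14],[0,0,-1.14],[0,0,-1.14]]' --translation '[[0.119,0.026,0],[0.119,0.026,0],[0.23,0.011,0],[0.23,0.011,0],[0.377,-0.127,0],[0.377,-0.127,0],[0.377,-0.127,0],[0.481,-0.302,0.04],[0.481,-0.302,0.04],[0.481,-0.302,0.04],[0.481,-0.302,0.04],[0.481,-0.302,0.04],[0.481,-0.302,0.06],[0.481,-0.302,0.06]]' --grip '[0,0,0,0,0,0,0,0,0,0,0,0,0,0]'

```text
clock: 24.3
tool_pos: [0.4348, 0.2821, 0.2021]
eef_rot: [0.494, 0.869, -0.002, -0.0]
contact_force: [-0.6, 0.0, 0.7]
opening: 1.0
finger_force: 0.0
```

```bash
python3 m2.py squarebox_c,longbox_c wrist; python3 plan.py .434,.2845,.058,2.11
```

```text
wrist squarebox_c (np.float64(1.8), 0.62, np.int64(4994))
wrist longbox_c (np.float64(3.7), 0.7, np.int64(3264))
squarebox_c [ 0.4329  0.2848 -1.036 ] 0.01
longbox_c [0.4337 0.2854 0.5523] 0.056
t 24.45 p [0.4353 0.2836 0.2036] psi 2.107 open 0.999 F [0.6 0.1 0.1] q [-0.3   0.69 -0.61  1.93  0.59  0.71 -0.72]
.434,.2845,.058,2.11 turn [0.0, 0.0, -0.003] trans [0.0015, -0.0007, 0.1456]
```

View pics/wrist_last.png

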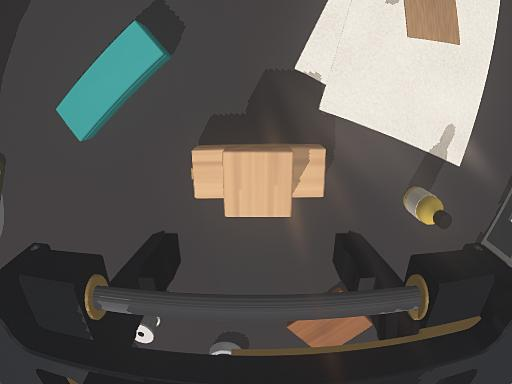

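The square box (centre at (258,183)) lies square to the fingers. Grasping it.

>>> jog_arm --turn '[[0,0,0],[0,0,0],[0,0,0],[0,0,0],[0,0,0],[0,0,0],[0,0,0],[0,0,0],[0,0,0],[0,0,0],[0,0,0],[0,0,0],[0,0,0],[0,0,0],[0,0,0],[0,0,0]]' --translation '[[0.002,-0.001,0.045],[0.002,-0.001,0.09],[0.002,-0.001,0.12],[0.002,-0.001,0.137],[0.002,-0.001,0.1445],[0.002,-0.001,0.1445],[0.002,-0.001,0.1445],[0.002,-0.001,0.1445],[0.002,-0.001,0.1445],[0.002,-0.001,0.1445],[0.002,-0.001,0.1445],[0.002,-0.001,0.1415],[0.002,-0.001,0.13],[0.002,-0.001,0.1],[0.002,-0.001,0.06],[0.002,-0.001,0.02]]' --grip '[0,0,0,0,0.1,0.15,0.2,0.3,0.4,0.5,0.5,0.5,0.5,0.5,0.5,0.5]' --force 20

```text
clock: 26.45
tool_pos: [0.4324, 0.285, 0.1848]
eef_rot: [0.494, 0.87, -0.0, -0.0]
contact_force: [0.3, 0.9, -1.3]
opening: 0.727
finger_force: 20.0
```

```bash
python3 plan.py .5,.24,.2,1.8 .5715,.188,.2,1.5 .647,.14,.2,1.23
```

```text
t 26.45 p [0.4324 0.285  0.1848] psi 2.109 open 0.727 F [ 0.3  0.9 -1.3] q [-0.32  0.72 -0.59  1.95  0.63  0.67 -0.76]
.5,.24,.2,1.8 turn [-0.001, 0.0, 0.309] trans [-0.0733, 0.035, -0.0153]
.5715,.188,.2,1.5 turn [-0.001, 0.0, 0.609] trans [-0.1546, 0.0697, -0.0153]
.647,.14,.2,1.23 turn [-0.001, 0.0, 0.879] trans [-0.2345, 0.1099, -0.0153]
```

>>> jog_arm --turn '[[0,0,0.1],[0,0,0.2],[0,0,0.31],[0,0,0.41],[0,0,0.51],[0,0,0.61],[0,0,0.71],[0,0,0.8],[0,0,0.88],[0,0,0.88],[0,0,0.88]]' --translation '[[-0.02,0.01,-0.015],[-0.045,0.022,-0.015],[-0.073,0.035,-0.015],[-0.1,0.046,-0.015],[-0.127,0.058,-0.015],[-0.155,0.07,-0.015],[-0.185,0.085,-0.015],[-0.215,0.1,-0.015],[-0.234,0.11,-0.015],[-0.234,0.11,-0.015],[-0.234,0.11,-0.015]]' --grip '[0.5,0.5,0.5,0.5,0.5,0.5,0.5,0.5,0.5,0.5,0.5]'

```text
clock: 27.82
tool_pos: [0.6458, 0.1412, 0.1973]
eef_rot: [0.817, 0.577, -0.001, -0.001]
contact_force: [-0.2, 0.3, -1.8]
opening: 0.725
finger_force: 20.0
```

```bash
python3 m2.py squarestand_top wrist; python3 plan.py .647,.14,.04,1.23
```

```text
wrist squarestand_top (np.float64(13.7), 0.97, np.int64(5535))
squarestand_top [0.6456 0.141  1.2594] 0.375
t 27.93 p [0.6459 0.1418 0.1979] psi 1.231 open 0.724 F [-1.  -0.1 -1.4] q [-0.08  0.83 -0.41  1.49  0.38  0.9  -0.94]
.647,.14,.04,1.23 turn [-0.002, 0.0, 0.001] trans [-0.0013, 0.0019, 0.1579]
```

View pics/wrist_last.png

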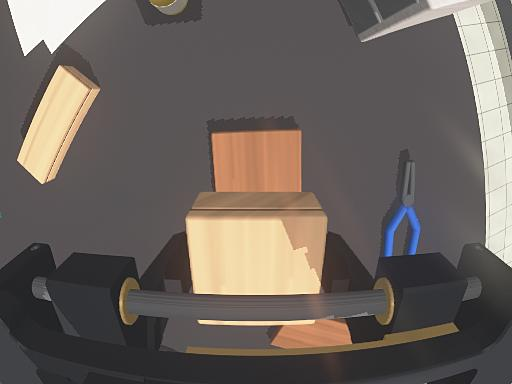

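The box is in the hand and the square stand shows behind it at (212–301, 130–192). I'll refit with the occluded rows removed.

```bash
python3 - <<'E'
from h import *
p=cams.camera_params('wrist'); cams.snapshot('wrist')
g=getmask('wrist','squarestand_top',(.647,.14,.006)); occ=np.zeros((384,512),bool); occ[186:]=1
p2=cams.camera_params('scene'); cams.snapshot('scene'); 
print(g[0],g[2])
print(fit([('wrist',p,g[1],occ)],(.096,.096),0,.012,(.647,.14,1.23)))
E
```

```text
12.471269458009617 0.94
(array([0.64513641, 0.139658  , 1.26419924]), np.float64(0.021629220728970517))
```

>>> jog_arm --turn '[[0,0,-0.015],[0,0,-0.015],[0,0,-0.015],[0,0,-0.015],[0,0,-0.015],[0,0,-0.015],[0,0,-0.015],[0,0,-0.015],[0,0,-0.015]]' --translation '[[-0.001,0,0.04],[-0.001,0,0.08],[-0.001,0,0.115],[-0.001,0,0.14],[-0.001,0,0.15],[-0.001,0,0.154],[-0.001,0,0.156],[-0.001,0,0.1575],[-0.001,0,0.1575]]' --grip '[0.5,0.5,0.5,0.5,0.5,0.5,0.5,0.5,0.5]'

```text
clock: 29.2
tool_pos: [0.6474, 0.1401, 0.0415]
eef_rot: [0.813, 0.583, 0.001, 0.0]
contact_force: [-0.3, -0.8, 2.0]
opening: 0.724
finger_force: 20.0
```

>>> jog_arm --turn '[[0,0,0],[0,0,0],[0,0,0],[0,0,0],[0,0,0],[0,0,0],[0,0,0],[0,0,0],[0,0,0],[0,0,0],[0,0,0],[0,0,0]]' --translation '[[0,0,0.0005],[0,0,0.0005],[0,0,0.0005],[0,0,0.0005],[0,0,0.0005],[0,0,0],[0,0,-0.015],[0,0,-0.05],[0,0,-0.1],[0,0,-0.15],[0,0,-0.17],[0,0,-0.17]]' --grip '[0.5,0.25,0.2,0.15,0.05,0,0,0,0,0,0,0]'

```text
clock: 30.7
tool_pos: [0.6479, 0.1404, 0.2136]
eef_rot: [0.813, 0.583, 0.002, 0.001]
contact_force: [0.2, 0.4, -0.9]
opening: 0.998
finger_force: 0.0
```

```bash
sed -i "s/'squarebox_c':((.064,.064),.03,.068,(.434,.286))/'squarebox_c':((.064,.064),.012,.05,(.646,.14))/" m2.py; python3 m2.py squarebox_c,squarestand_top wrist; python3 m2.py squarebox_c,squarestand_top scene;python3 m2.py longbox_c scene,side; python3 plan.py .58,.2,.21,2. .5,.24,.21,2.8 .4337,.286,.2,3.68
```

```text
wrist squarebox_c (np.float64(3.0), 0.86, np.int64(4029))
wrist squarestand_top (np.float64(14.3), 0.86, np.int64(2785))
squarebox_c [0.6468 0.1385 1.2392] 0.01
squarestand_top [0.6451 0.1402 1.2679] 0.054
scene squarebox_c (np.float64(4.7), 0.57, np.int64(376))
scene squarestand_top (np.float64(8.2), 0.69, np.int64(397))
squarebox_c [ 0.6529  0.155  -0.338 ] 0.553
squarestand_top [0.6471 0.1403 1.2578] 1.113
scene longbox_c (np.float64(1.8), 0.57, np.int64(933))
side longbox_c (np.float64(1.6), 0.84, np.int64(1642))
longbox_c [0.4356 0.2859 0.5299] 0.068
t 31.2 p [0.6466 0.1399 0.2101] psi 1.244 open 0.997 F [ 1.   0.  -0.2] q [-0.07  0.82 -0.42  1.48  0.38  0.92 -0.93]
.58,.2,.21,2. turn [-0.001, 0.0, -0.756] trans [0.0355, -0.0824, 0.0002]
.5,.24,.21,2.8 turn [-0.001, -0.0, -1.556] trans [0.0477, -0.171, 0.0002]
.4337,.286,.2,3.68 turn [-0.001, -0.001, -2.436] trans [0.07, -0.2485, 0.0103]
```

>>> jog_arm --turn '[[0,0,-0.18],[0,0,-0.36],[0,0,-0.54],[0,0,-0.72],[0,0,-0.9],[0,0,-1.08],[0,0,-1.26],[0,0,-1.44],[0,0,-1.62],[0,0,-1.8],[0,0,-1.98],[0,0,-2.16],[0,0,-2.34],[0,0,-2.43],[0,0,-2.43],[0,0,-2.43]]' --translation '[[0.008,-0.02,0],[0.018,-0.04,0],[0.026,-0.06,0],[0.035,-0.082,0],[0.038,-0.1,0],[0.04,-0.12,0],[0.043,-0.14,0],[0.046,-0.16,0],[0.05,-0.18,0],[0.055,-0.2,0.003],[0.06,-0.22,0.006],[0.066,-0.24,0.01],[0.07,-0.248,0.01],[0.07,-0.248,0.01],[0.07,-0.248,0.01],[0.07,-0.248,0.01]]' --grip '[0,0,0,0,0,0,0,0,0,0,0,0,0,0,0,0]'

```text
clock: 33.2
tool_pos: [0.4346, 0.2857, 0.2006]
eef_rot: [-0.262, 0.965, -0.0, 0.0]
contact_force: [-0.9, -0.5, -0.8]
opening: 0.999
finger_force: 0.0
```

```bash
python3 m2.py longbox_c wrist; python3 plan.py .434,.2857,.024,3.68
```

```text
wrist longbox_c (np.float64(1.2), 0.92, np.int64(6705))
longbox_c [0.4332 0.2863 0.5489] 0.021
t 33.3 p [0.4346 0.2857 0.2007] psi -2.611 open 1.003 F [ 0.6 -0.1  0.8] q [-0.1   0.82 -1.02  1.92  0.89  0.94  0.54]
.434,.2857,.024,3.68 turn [-0.0, 0.0, -0.008] trans [0.0005, 0.0004, 0.1767]
```

View pics/wrist_last.png

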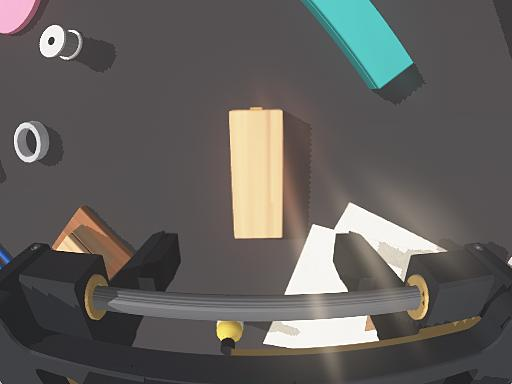

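The long box at (257,172), clasp at the far end, is aligned with the fingers and clear of neighbours. Grasping it.

>>> jog_arm --turn '[[0,0,-0.012],[0,0,-0.012],[0,0,-0.012],[0,0,-0.012],[0,0,-0.012],[0,0,-0.012],[0,0,-0.012],[0,0,-0.012],[0,0,-0.012],[0,0,-0.012],[0,0,-0.012],[0,0,-0.012],[0,0,-0.012],[0,0,-0.012],[0,0,-0.012],[0,0,-0.012],[0,0,-0.012],[0,0,-0.012],[0,0,-0.012]]' --translation '[[0.001,0.001,0.045],[0.001,0.001,0.09],[0.001,0.001,0.13],[0.001,0.001,0.16],[0.001,0.001,0.171],[0.001,0.001,0.1765],[0.001,0.001,0.1765],[0.001,0.001,0.1765],[0.001,0.001,0.1765],[0.001,0.001,0.1765],[0.001,0.001,0.1765],[0.001,0.001,0.1765],[0.001,0.001,0.1765],[0.001,0.001,0.174],[0.001,0.001,0.165],[0.001,0.001,0.14],[0.001,0.001,0.1],[0.001,0.001,0.05],[0.001,0.001,0.01]]' --grip '[0,0,0,0,0,0.1,0.15,0.2,0.3,0.4,0.5,0.6,0.6,0.6,0.6,0.6,0.6,0.6,0.6]' --force 25

```text
clock: 35.67
tool_pos: [0.4326, 0.2863, 0.1927]
eef_rot: [-0.269, 0.963, 0.0, 0.0]
contact_force: [1.0, -0.7, -3.4]
opening: 0.612
finger_force: 25.0
```

```bash
python3 plan.py .5,.22,.22,3.5 .54,.06,.22,3.1 .6,-.06,.22,2.75 .665,-.1355,.2,2.4
```

```text
t 35.67 p [0.4326 0.2863 0.1927] psi -2.596 open 0.612 F [ 1.  -0.7 -3.4] q [-0.11  0.83 -0.99  1.93  0.9   0.91  0.55]
.5,.22,.22,3.5 turn [0.0, 0.0, 0.187] trans [-0.0233, -0.0917, -0.0274]
.54,.06,.22,3.1 turn [0.0, 0.0, 0.587] trans [0.0255, -0.2492, -0.0274]
.6,-.06,.22,2.75 turn [0.001, -0.0, 0.937] trans [0.0364, -0.3829, -0.0275]
.665,-.1355,.2,2.4 turn [0.001, -0.0, 1.287] trans [0.02, -0.4812, -0.0075]
```

>>> jog_arm --turn '[[0,0,0.05],[0,0,0.12],[0,0,0.19],[0,0,0.29],[0,0,0.39],[0,0,0.49],[0,0,0.59],[0,0,0.68],[0,0,0.77],[0,0,0.86],[0,0,0.94],[0,0,1.03],[0,0,1.12],[0,0,1.2],[0,0,1.28],[0,0,1.28],[0,0,1.28]]' --translation '[[-0.008,-0.03,-0.015],[-0.016,-0.06,-0.025],[-0.02,-0.09,-0.027],[-0.01,-0.13,-0.027],[0.003,-0.17,-0.027],[0.015,-0.21,-0.027],[0.025,-0.25,-0.027],[0.029,-0.285,-0.027],[0.032,-0.32,-0.027],[0.034,-0.35,-0.027],[0.036,-0.383,-0.027],[0.032,-0.41,-0.022],[0.027,-0.44,-0.017],[0.022,-0.465,-0.012],[0.02,-0.481,-0.008],[0.02,-0.481,-0.008],[0.02,-0.481,-0.008]]' --grip '[0.6,0.6,0.6,0.6,0.6,0.6,0.6,0.6,0.6,0.6,0.6,0.6,0.6,0.6,0.6,0.6,0.6]'

```text
clock: 37.8
tool_pos: [0.6642, -0.1343, 0.1988]
eef_rot: [0.358, 0.934, 0.0, -0.001]
contact_force: [-1.0, 1.1, -3.1]
opening: 0.611
finger_force: 25.0
```

```bash
python3 plan.py .6655,-.1355,.036,2.4; python3 - <<'E'
from h import *
p=cams.camera_params('wrist'); im=cams.snapshot('wrist'); cv2.imwrite('pics/w7.png',im[:,:,::-1])
g=getmask('wrist','longstand_top',(.6655,-.1355,.006)); occ=np.zeros((384,512),bool)
m=getmask('wrist','longbox_c',(.6655,-.1355,.19)); print(g[0],g[2],m and (m[0],m[2]))
if m: occ|=cv2.dilate(m[1].astype(np.uint8),np.ones((7,7)))>0; print('box rows',np.argwhere(m[1])[:,0].min(), 'stand rows',np.argwhere(g[1])[:,0].min(),np.argwhere(g[1])[:,0].max())
occ[225:]=1
print(fit([('wrist',p,g[1],occ)],(.164,.078),0,.012,(.6655,-.1355,2.4)))
E
```

```text
t 37.8 p [ 0.6642 -0.1343  0.1988] psi 2.409 open 0.611 F [-1.   1.1 -3.1] q [ 0.48  0.91 -0.73  1.43  0.65  1.05  0.46]
.6655,-.1355,.036,2.4 turn [0.0, -0.002, 0.009] trans [-0.002, -0.0001, 0.1628]
64.70977899371162 0.83 (np.float64(40.61272982245052), 0.9)
box rows 119 stand rows 98 122
(array([ 0.66315662, -0.13536425,  2.39227755]), np.float64(0.023875525350979164))
```

View pics/w7.png

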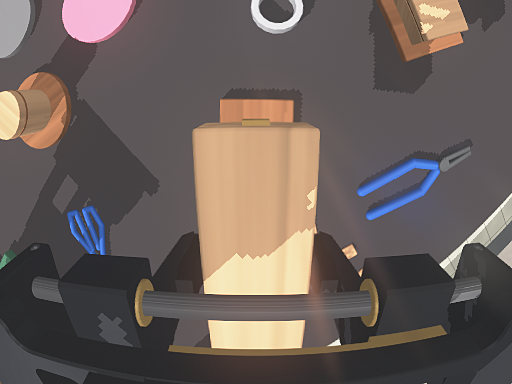

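The long stand at (257,110) is mostly hidden behind the held box, but the edges are lined up and the fit agrees. Lowering.

>>> jog_arm --turn '[[0,0,0.012],[0,0,0.012],[0,0,0.012],[0,0,0.012],[0,0,0.012],[0,0,0.012],[0,0,0.012],[0,0,0.012],[0,0,0.012]]' --translation '[[-0.001,0,0.04],[-0.001,0,0.08],[-0.001,0,0.12],[-0.001,0,0.145],[-0.001,0,0.155],[-0.001,0,0.159],[-0.001,0,0.161],[-0.001,0,0.1625],[-0.001,0,0.1625]]' --grip '[0.6,0.6,0.6,0.6,0.6,0.6,0.6,0.6,0.6]'

```text
clock: 39.08
tool_pos: [0.666, -0.1364, 0.0368]
eef_rot: [0.365, 0.931, 0.0, 0.0]
contact_force: [-0.4, 0.3, -3.0]
opening: 0.609
finger_force: 25.0
```

Not yet in contact; probing another 1 mm.

>>> jog_arm --turn '[[0,0,0],[0,0,0],[0,0,0]]' --translation '[[0,0,0.0005],[0,0,0.001],[0,0,0.001]]' --grip '[0.6,0.6,0.6]'

```text
clock: 39.45
tool_pos: [0.666, -0.1364, 0.0366]
eef_rot: [0.365, 0.931, -0.0, 0.0]
contact_force: [-2.2, -0.1, 5.6]
opening: 0.61
finger_force: 25.0
```

>>> jog_arm --turn '[[0,0,0],[0,0,0],[0,0,0],[0,0,0],[0,0,0],[0,0,0],[0,0,0],[0,0,0],[0,0,0],[0,0,0],[0,0,0],[0,0,0],[0,0,0],[0,0,0]]' --translation '[[0,0,0],[0,0,0],[0,0,0],[0,0,0],[0,0,0],[0,0,-0.015],[0,0,-0.05],[0,0,-0.1],[0,0,-0.15],[0,0,-0.2],[0,0,-0.23],[0,0,-0.23],[0,0,-0.23],[0,0,-0.23]]' --grip '[0.37,0.3,0.2,0.1,0,0,0,0,0,0,0,0,0,0]'

```text
clock: 41.2
tool_pos: [0.6649, -0.1365, 0.2637]
eef_rot: [0.365, 0.931, -0.001, -0.001]
contact_force: [0.3, -0.4, -0.6]
opening: 0.997
finger_force: 0.0
```

```bash
sed -i "s/'longbox_c':((.14,.054),0,.03,(.432,.286))/'longbox_c':((.14,.054),.012,.042,(.665,-.136))/" m2.py; python3 m2.py longbox_c,longstand_top wrist; python3 m2.py shell_c scene,side; python3 plan.py; python3 - <<'E'
from h import *
for c in('scene','side'):
    im=cams.snapshot(c); cv2.imwrite(f'pics/{c}_end.png',im[:,:,::-1])
    for n in('spool_c','tape_c','glue_c','squarebox_c','longbox_c'): print(c,n,[(round(d['p'],2),np.round(d['position'],3).tolist()) for d in models.place_of(c,n)][:2])
E
```

```text
wrist longbox_c None
wrist longstand_top (np.float64(16.3), 0.96, np.int64(2394))
longstand_top [ 0.6627 -0.1346  2.3952] 2.069
scene shell_c (np.float64(4.1), 0.63, np.int64(190))
side shell_c (np.float64(1.1), 0.72, np.int64(490))
shell_c [ 0.4102 -0.2835] 0.623
t 41.55 p [ 0.6657 -0.1363  0.2649] psi 2.394 open 1.001 F [ 0.2 -0.5 -0.2] q [ 0.49  0.85 -0.76  1.36  0.59  1.17  0.5 ]
scene spool_c [(0.57, [0.408, 0.004, 0.021])]
scene tape_c [(0.71, [0.544, 0.004, 0.013])]
scene glue_c []
scene squarebox_c [(0.93, [0.652, 0.139, 0.03])]
scene longbox_c [(0.79, [0.239, 0.29, 0.016]), (0.73, [0.664, -0.137, 0.024])]
side spool_c [(0.66, [0.411, 0.003, 0.019])]
side tape_c [(0.74, [0.54, 0.002, 0.011])]
side glue_c [(0.68, [0.624, 0.357, 0.042])]
side squarebox_c [(0.89, [0.648, 0.138, 0.032]), (0.66, [0.543, 0.006, 0.007])]
side longbox_c [(0.95, [0.234, 0.293, 0.016]), (0.57, [0.663, -0.136, 0.024])]
```

View pics/scene_end.png

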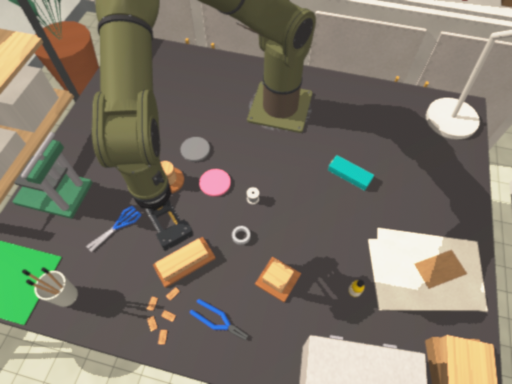

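View pics/side_end.png

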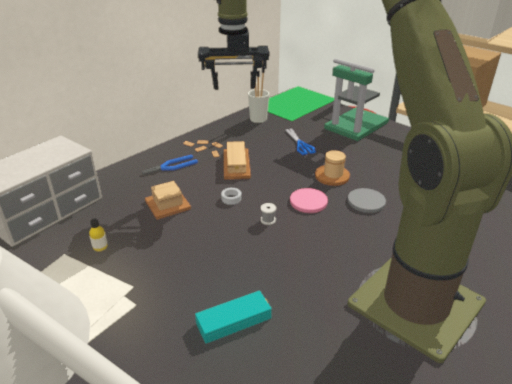

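Both final views show everything in place. The long box is centred at scene (185,260), the square box at (278,278) and the shell on the wooden round stand at side (335,165). The bystanders haven't moved and the gripper is clear, so I'm handing in.

```bash
python3 -c "
from plant import r
print(r.finish_job())"
```

```text
the job is handed in; nothing more can be done
None
```

I took the stack apart, laid all the pieces out on their stands and handed the job in. My last measurements put each piece within about 3 mm of its stand's middle and the bystanders where they started, but the hand-in gave no verdict.

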